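# Slide the tall feeding bottle into the empty bay

### The arm

A 6-joint arm with a two-finger parallel gripper is mounted at the origin on the work surface. World frame = base frame: x ahead of the robot, y to its left, z up, the work surface at z = 0. Lengths are in m, angles in rad, forces in N, time in s.
With the tool pointing down it reaches from about 0.225 to 0.875 m from the base axis. Payload 3.4 kg.
Tool frame: the origin (TCP) lies at the very end of the fingers, on their centre line; the grasp point (between the pads) lies 19 mm behind it; z points along the fingers, y is the direction in which the jaws open and shut (so a half turn about z gives the same grasp; the last joint's range is limited). The gripper opens to 85 mm and grips with 20 to 120 N. Pads are 22 mm wide; open, the fingers measure 114 mm over their backs; the gripper's body (76 mm by 85 mm) begins 54 mm behind the grasp point. The pads swing forward as they close: fully open they stand 13 mm farther back than shut.
Start: joints at [-1.285, 0.276, 1.505, -0, 1.361, -0.121], TCP at [0.228, -0.528, 0.231] pointing down, gripper open.
Joint ranges: [-2.89, 2.89], [-0.75, 2.08], [0.22, 2.7], [-1.18, 4.32], [0.11, 2.71], [-2.7, 2.7]. Speed limits (rad/s): [2.57, 2.57, 3.14, 3.14, 3.14, 3.14].

### API

Orientations are given as a unit quaternion [w, x, y, z].
In Python, from rig import telemetry, cams, sign_off, spotter gives the robot as it stands.
- The arm moves only by the tool servo_tool, never from a script. Its argument "steps" is a list of rows, each a list of 6 numbers: the shift along the tool's x, y, z in mm, then the turn, a rotation vector about the tool's x, y, z in degrees. In form: [[x, y, z, ax, ay, az], ...]. A call has 1 to 8 rows; each row is the pose to reach, as a shift and turn from the pose commanded when the call began, along the tool's axes at that moment; what a row does not reach only later rows make up. A row lasts 1/10 s, in which the tool goes at most 50 mm and 8.59 degrees, less where a joint would pass 70% of its speed; a pose out of reach is approached as far as the arm can. A call with a gripper value outside its range is refused whole. "hand" is the closure in counts, from 0 (fully open) to 255 (shut), set as the call begins (left out, the last holds). The fingers move at their own pace and stop on an object; "grip_force" is the grip in N (left out, the last holds). Time passes only in rows, so rows that repeat a pose let the fingers close. It gives the time, the measured TCP pose, the force and the opening at its end, in the units of the state.
- telemetry.get_state(): the state, without advancing time (a new reading comes with each control period).
- cams.get_image(name): name is "scene" or "side" or "wrist"; returns (picture, depth): 420x560x3 uint8, red, green, blue; 420x560 float32, m along the optical axis (not along the pixel's ray), 0 where there is no reading.
- cams.camera_model(name): a dict with "camera_matrix" (3x3 intrinsics, pixels), "origin" and "rotation" of the camera in the world; the wrist camera has in their place "tool_from_camera" (4x4, takes a point from camera to tool coordinates, whose origin is the TCP and whose axes are the flange's). Camera axes: x right, y up, looking along -z (the intrinsics and any distortion apply to the point x, -y, -z); pixel columns grow to the right and rows downward; lengths in m; the calibration is good to about 2 mm. A picture is of the moment at which its call begins: read the wrist's pose just before it. camera_model takes no time and is no camera call.
- sign_off(): hands the job in, once; it reports no verdict.
Trained networks look in the newest picture that a camera, given by its name, has taken for a name from the list of things; names that differ only in an ending like _2 or _b are one class to them, and where a whole thing is asked for, a point or a joint stands for the part that bears it (a point fixed in the world has none). Each returns a list of dicts, best first, with "conf" (0 to 1); they miss things now and then, are a little off and sometimes report something else, mostly with a low value. They report only what shows in the picture. A call takes as long as a camera call.
- spotter.outline_of(query, camera): "region" (420x560 bool, what is visible of it) and "rect" ([left, top, width, height] in pixels, round what is visible of it).
The state is a dict: "clock": time; "qpos": joint angles; "qd": joint speeds; "effort": joint torques, N m; "position": TCP position; "ee_rot": TCP orientation; "contact_force": force on the tool from outside, world axes, zero at the start; "moment": the same for the moment, N m; "width": finger opening in m.
Only numpy, scipy, OpenCV 4.12 (cv2) and the standard library are available. Lean on these libraries where they do the work, as an engineer would, in place of code of your own. Each camera call takes 0.05 s, during which the arm holds its last target.

### The job

Of the two low beige bottle bays on the counter, one is taken by the small glass jar. Push the tall cream feeding bottle gently, low on its body, so that it slides upright over the counter, in through the open front of the empty bay, until no part of it sticks out of the bay's front. Do not lift the bottle or tip it over, and leave the jar and all the other things where they are.

Things in the scene. Friction and masses are not known exactly. Their poses are not given: they have to be found in the camera images.
- bottle: tall cream feeding bottle, turquoise collar and domed cap, loose, upright on the counter (z = 0); round: 52 mm diameter up to 55 mm, tapering to 38 mm from 85 to 140 mm, collar 44 mm (140 to 158 mm), cap 38 mm; 195 mm tall, 0.24 kg (varies by 20 %). Origin: centre of its underside, z up. Friction: it tips if pushed at half its height, slides if pushed within 25 mm of the counter
- free_bay: the empty bay, fixed: three beige walls 36 mm high, 6 mm thick, no floor. Origin: on the counter, midway between the side walls; +x points into the bay, its open front faces -x (about towards the robot). Side walls: inner faces y = -37 and +37 mm, from x = -34 (front) to +36 mm; back wall's inner face x = +30 mm. Bottle against the back: x = +4 mm; fully in from x = -8 mm on
- jar_bay: the other bottle bay, same shape, size and axes as free_bay, also fixed; the glass jar stands in it
- jar: small clear glass jar with steel lid, 54 mm diameter, 56 mm tall, loose, standing in jar_bay. Origin: centre of its underside
- cup: turquoise mug, 68 mm diameter, 65 mm tall, loose bystander at the left side of the counter. Origin: centre of its underside
- bowl: beige bowl, 110 mm diameter, 42 mm tall, loose bystander at the left side. Origin: centre of its underside
- tin: aluminium tin, 68 mm diameter, 60 mm tall, loose bystander at the far left. Origin: centre of its underside
- drawer: white open drawer box, 270 x 200 x 50 mm, fixed at the right side of the counter; it holds the fork and two spoons. Origin: centre of its underside
- fork: stainless fork, 145 mm long, lying in the drawer box
- spoon_a: turquoise spoon, 150 mm long, lying in the drawer box
- spoon_b: second turquoise spoon, 150 mm long, lying in the drawer box

How it is judged:
By the outcome, as a careful person would: the job done as asked, in the order asked, and still so for the second after the job is handed in, with the robot touching nothing.
It also fails if it takes over 64 s, if anything falls off the work surface, if the arm or the gripper's body presses on something with over 40 N, if the wrist force passes 120 N, or if a joint passes its speed limit or range.

## Working session

There is one attempt and no reset: what is moved stays moved. The work goes in short steps, Python scripts to look and compute and a tool call to move; the robot and the scene stay as the last step left them, time stands still between calls to the robot, and variables do not carry over. Pictures are saved under pics/ and viewed, and the job is handed in when it is done.

Besides the shell and the picture viewer there is one more tool, called after "Request:" in YAML: its name, and indented under it one key for each argument. servo_tool: Moves the arm, as the interface text tells. Its arguments: {"type":"object","properties":{"steps":{"type":"array","items":{"type":"array","items":{"type":"number"}}},"hand":{"type":"number"},"grip_force":{"type":"number"}},"required":["steps"]}

```bash
mkdir -p pics; ls
cat > h.py <<'E'
import numpy as np,cv2
from rig import telemetry,cams,sign_off,spotter
def look(n,f):
    im,d=cams.get_image(n); cv2.imwrite('pics/'+f,im[:,:,::-1]); return im,d
def pts(n,d,mask):
    m=cams.camera_model(n);K=np.array(m['camera_matrix'])
    v,u=np.nonzero(mask&(d>0)); z=d[v,u]
    c=np.stack([(u-K[0,2])/K[0,0]*z,-(v-K[1,2])/K[1,1]*z,-z],1)
    return c@np.array(m['rotation']).T+np.array(m['origin']),u,v
E
python3 - <<'E'
from h import *
s=telemetry.get_state();print(s)
for n in('scene','side'):
    im,d=look(n,n+'0.png'); m=cams.camera_model(n);print(n,m)
    for q in('bottle','free_bay','jar_bay','jar'):
        for r in spotter.outline_of(q,n)[:2]:
            p,_,_=pts(n,d,r['region'])
            print(q,r['conf'],r['rect'],np.percentile(p,[2,50,98],axis=0).round(3).tolist() if len(p) else 0)
    np.save(n+'0.npy',d)
E
```

```text
pics
{'clock': 0.0, 'qpos': array([-1.28500243e+00,  2.76613565e-01,  1.50611969e+00,  1.18600180e-05,
        1.36070373e+00, -1.21023307e-01]), 'qd': array([-0.00062516, -0.00134652,  0.00035567, -0.00067043, -0.00152284,
       -0.00053355]), 'effort': array([ 1.34089005e-03, -4.16767502e+01, -2.45801121e+01, -1.44359882e-05,
        1.09978803e-02, -2.32594552e-06]), 'position': array([ 0.22735947, -0.5275735 ,  0.23043448]), 'ee_rot': array([-9.19517430e-04,  9.79383535e-01,  2.02007526e-01, -7.01083646e-05]), 'contact_force': array([-0.5871689 , -1.01939856, -0.53195356]), 'moment': array([ 0.01531614,  0.04452725, -0.00686055]), 'width': 0.08559558044955035}
scene {'camera_matrix': array([[429.99902131,   0.        , 274.87905714],
       [  0.        , 429.99902131, 202.88393157],
       [  0.        ,   0.        ,   1.        ]]), 'origin': array([ 1.56259234, -0.18383358,  0.7391915 ]), 'rotation': array([0.66997186, 0.35505266, 0.30912251, 0.5740371 ])}Traceback (most recent call last):
  File "<stdin>", line 7, in <module>
  File "h.py", line 9, in pts
    return c@np.array(m['rotation']).T+np.array(m['origin']),u,v
           ~^~~~~~~~~~~~~~~~~~~~~~~~~~
ValueError: matmul: Input operand 1 has a mismatch in its core dimension 0, with gufunc signature (n?,k),(k,m?)->(n?,m?) (size 4 is different from 3)
```

```bash
cat > h.py <<'E'
import numpy as np,cv2
from scipy.spatial.transform import Rotation as R
from rig import telemetry,cams,sign_off,spotter
def look(n,f):
    im,d=cams.get_image(n); cv2.imwrite('pics/'+f,im[:,:,::-1]); return im,d
def pts(n,d,mask):
    m=cams.camera_model(n);K=np.array(m['camera_matrix'])
    v,u=np.nonzero(mask&(d>0)); z=d[v,u]
    c=np.stack([(u-K[0,2])/K[0,0]*z,-(v-K[1,2])/K[1,1]*z,-z],1)
    q=m['rotation']
    return R.from_quat([q[1],q[2],q[3],q[0]]).apply(c)+np.array(m['origin']),u,v
E
python3 - <<'E'
from h import *
for n in('scene','side'):
    im,d=look(n,n+'0.png'); m=cams.camera_model(n);print(n,m['origin'], m.keys())
    for q in('bottle','free_bay','jar'):
        for r in spotter.outline_of(q,n)[:2]:
            p,_,_=pts(n,d,r['region'])
            print(q,r['conf'],r['rect'],np.percentile(p,[2,50,98],axis=0).round(3).tolist() if len(p) else 0)
    np.save(n+'0.npy',d)
E
```

```text
scene [ 1.56259234 -0.18383358  0.7391915 ] dict_keys(['camera_matrix', 'origin', 'rotation'])
bottle 0.8 [249.2, 155.7, 18.1, 64.4] [[0.533, -0.107, 0.012], [0.549, -0.087, 0.094], [0.559, -0.063, 0.197]]
free_bay 0.82 [311.8, 222.4, 40.6, 24.4] [[0.652, 0.052, 0.006], [0.714, 0.099, 0.027], [0.726, 0.142, 0.041]]
jar 0.83 [234.1, 224.0, 18.5, 19.1] [[0.651, -0.161, 0.03], [0.682, -0.139, 0.057], [0.694, -0.117, 0.061]]
side [ 0.47325498 -1.01566551  1.18262233] dict_keys(['camera_matrix', 'origin', 'rotation'])
bottle 0.57 [256.0, 199.6, 17.5, 53.1] [[0.511, -0.112, 0.009], [0.532, -0.101, 0.101], [0.555, -0.081, 0.194]]
free_bay 0.78 [295.8, 183.9, 25.4, 27.9] [[0.65, 0.051, -0.001], [0.693, 0.104, 0.021], [0.723, 0.141, 0.039]]
jar 0.81 [307.5, 240.6, 11.4, 16.4] [[0.647, -0.165, 0.024], [0.668, -0.15, 0.053], [0.691, -0.121, 0.059]]
```

View pics/scene0.png

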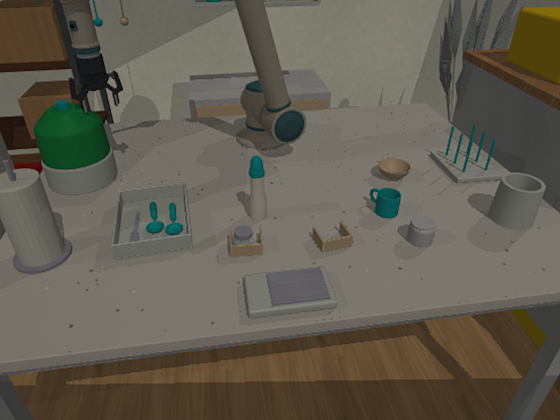

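View pics/side0.png

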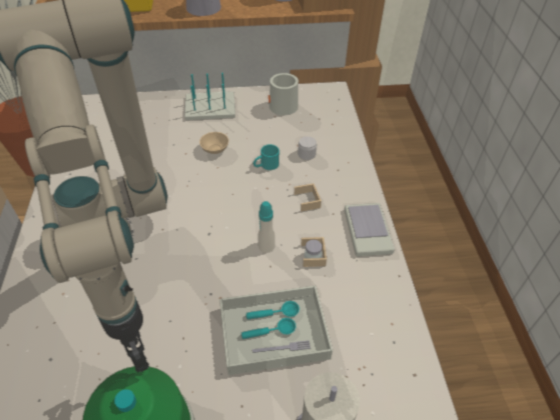

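Run:
```python
from h import *
print(cams.camera_model('wrist'))
from scipy.optimize import least_squares
for n in('scene','side'):
    d=np.load(n+'0.npy')
    p,u,v=pts(n,d,np.ones_like(d,bool))
    # bottle: fit
    b=p[(abs(p[:,0]-.535)<.06)&(abs(p[:,1]+.09)<.06)&(p[:,2]>.012)]
    def rad(z): return np.interp(z,[0,.055,.085,.14,.1401,.158,.1581,.18],[.026,.026,.019,.019,.022,.022,.019,.019])
    b=b[b[:,2]<.17]
    f=lambda c:np.hypot(b[:,0]-c[0],b[:,1]-c[1])-rad(b[:,2])
    s=least_squares(f,[.535,-.09],loss='soft_l1',f_scale=.003);print(n,'bottle',s.x,len(b),np.abs(s.fun).mean())
    print('table z',np.median(p[(abs(p[:,0]-.6)<.03)&(abs(p[:,1]-.02)<.03),2]))
    w=p[(abs(p[:,0]-.69)<.06)&(abs(p[:,1]-.1)<.065)&(p[:,2]>.012)&(p[:,2]<.05)]
    print(len(w)); 
    top=w[w[:,2]>.030]; print(top[np.argsort(top[:,0])].round(3).tolist()[::max(1,len(top)//50)])
    # fit three-wall model: distance to U-solid
    def U(q):
        boxes=[(-.034,.036,.037,.043),(-.034,.036,-.043,-.037),(.030,.036,-.043,.043)]
        D=[]
        for a,bb,c,dd in boxes:
            dx=np.maximum(np.maximum(a-q[:,0],q[:,0]-bb),0);dy=np.maximum(np.maximum(c-q[:,1],q[:,1]-dd),0)
            D.append(np.hypot(dx,dy))
        return np.min(D,0)
    def g(c):
        cs,sn=np.cos(c[2]),np.sin(c[2]);e=w[:,:2]-c[:2]
        return U(np.stack([e[:,0]*cs+e[:,1]*sn,-e[:,0]*sn+e[:,1]*cs],1))
    best=min((least_squares(g,[.69,.098,y],loss='soft_l1',f_scale=.003) for y in np.radians([-20,-5,10,25,40])),key=lambda r:r.cost)
    print('bay',best.x[:2],np.degrees(best.x[2]),np.abs(best.fun).mean())
import cv2
for n,(x,y,w,h) in {'scene':(220,140,160,120),'side':(230,170,120,110)}.items():
    im=cv2.imread(f'pics/{n}0.png');cv2.imwrite(f'pics/{n}_c.png',cv2.resize(im[y:y+h,x:x+w],None,fx=4.5,fy=4.5,interpolation=2))
```

```text
{'camera_matrix': array([[302.25939259,   0.        , 274.69148122],
       [  0.        , 302.25939259, 203.90260574],
       [  0.        ,   0.        ,   1.        ]]), 'tool_from_camera': array([[-7.10033676e-04,  9.50810447e-01,  3.09772481e-01,
         8.13778985e-02],
       [ 9.99999559e-01,  4.84885021e-04,  8.03814525e-04,
         1.99639557e-04],
       [ 6.14071212e-04,  3.09772915e-01, -9.50810372e-01,
        -1.43329851e-01],
       [ 0.00000000e+00,  0.00000000e+00,  0.00000000e+00,
         1.00000000e+00]])}
scene bottle [ 0.53186297 -0.0841957 ] 762 0.0014155092150870364
table z 0.0015732209782663986
495
[[0.647, 0.131, 0.04], [0.65, 0.131, 0.035], [0.655, 0.132, 0.035], [0.658, 0.136, 0.04], [0.66, 0.136, 0.038], [0.662, 0.055, 0.039], [0.663, 0.135, 0.037], [0.666, 0.056, 0.039], [0.669, 0.053, 0.038], [0.67, 0.053, 0.036], [0.673, 0.055, 0.041], [0.676, 0.055, 0.033], [0.678, 0.054, 0.041], [0.68, 0.138, 0.04], [0.683, 0.135, 0.032], [0.685, 0.055, 0.033], [0.686, 0.135, 0.031], [0.688, 0.059, 0.039], [0.691, 0.143, 0.037], [0.693, 0.061, 0.039], [0.695, 0.13
[... 1835 characters left out ...]
5, 0.139, 0.035], [0.707, 0.057, 0.037], [0.708, 0.137, 0.037], [0.71, 0.145, 0.034], [0.71, 0.054, 0.035], [0.711, 0.127, 0.032], [0.711, 0.063, 0.035], [0.712, 0.115, 0.039], [0.713, 0.141, 0.033], [0.713, 0.124, 0.04], [0.714, 0.125, 0.034], [0.714, 0.104, 0.031], [0.714, 0.062, 0.036], [0.715, 0.136, 0.033], [0.716, 0.116, 0.033], [0.716, 0.098, 0.037], [0.717, 0.122, 0.032], [0.717, 0.081, 0.035], [0.718, 0.061, 0.033], [0.718, 0.085, 0.036], [0.719, 0.067, 0.031], [0.719, 0.072, 0.031], [0.72, 0.1, 0.035], [0.721, 0.058, 0.03], [0.721, 0.063, 0.035], [0.721, 0.085, 0.035], [0.722, 0.071, 0.035], [0.725, 0.066, 0.036]]
bay [0.68408338 0.09496089] 8.397099373726675 0.00040076022777499435
```

View pics/scene_c.png

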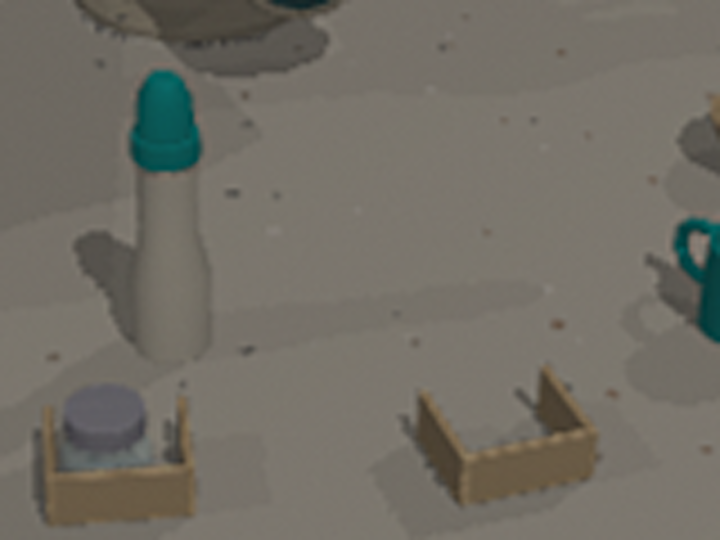

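Run:
```python
from h import *
d=np.load('scene0.npy')
p,u,v=pts('scene',d,np.ones_like(d,bool))
s=p[(p[:,2]>.03)&(p[:,2]<.3)&(p[:,0]>.2)&(p[:,0]<.9)&(abs(p[:,1])<.6)]
H=np.full((140,240),0.)
ix=((s[:,0]-.2)/.005).astype(int);iy=((s[:,1]+.6)/.005).astype(int)
np.maximum.at(H,(ix,iy),s[:,2])
g=cv2.resize((H/.2*255).clip(0,255).astype(np.uint8)[::-1,::-1],None,fx=3.2,fy=3.2,interpolation=0)
g=cv2.applyColorMap(g,2)
for k in range(-5,6):
  c=int((.6-k*.1)/.005*3.2);cv2.line(g,(c,0),(c,447),(90,90,90),1);cv2.putText(g,f'{k/10}',(c,440),0,.4,(255,255,255))
for k in range(3,9):
  r=int(448-(k*.1-.2)/.005*3.2);cv2.line(g,(0,r),(767,r),(90,90,90),1);cv2.putText(g,f'{k/10}',(0,r),0,.4,(255,255,255))
cv2.imwrite('pics/map.png',g)
```

```text
(no output)
```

View pics/map.png

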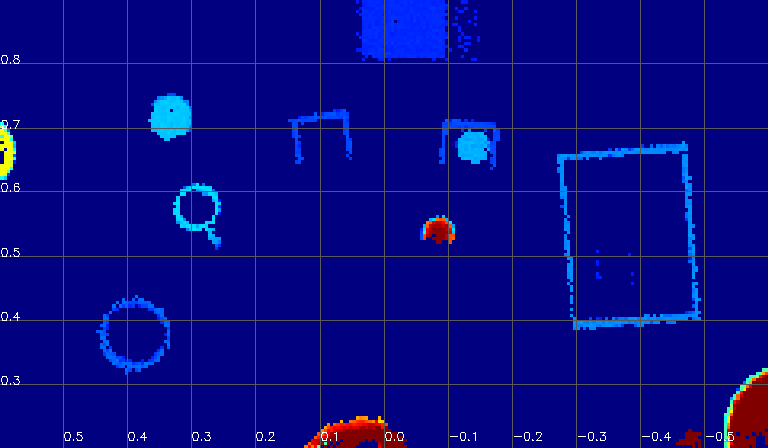

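```bash
cat >> h.py <<'E'
def Rtool(az,tilt):
    a=np.radians(az);x=np.array([np.cos(a),np.sin(a),0]);z=np.array([0,0,-1.]);y=np.cross(z,x)
    t=np.radians(tilt)
    return R.from_matrix(np.stack([x*np.cos(t)-z*np.sin(t),y,z*np.cos(t)+x*np.sin(t)],1))
def cur():
    s=telemetry.get_state();q=s['ee_rot'];return s['position'],R.from_quat([q[1],q[2],q[3],q[0]]),s
def to(pos,az,tilt):
    p,r,s=cur()
    print('t',round(s['clock'],2),'F',s['contact_force'].round(1),'w',s['width'],'q',s['qpos'].round(2),'p',p.round(4))
    e=(r.inv()*Rtool(az,tilt)).as_rotvec(degrees=True)
    print('shift',(r.inv().apply(np.array(pos)-p)*1000).round(1),'rot',e.round(1))
E
python3 -c "
from h import *
to((.44,-.24,.31),66,0)
to((.47,-.21,.31),66,45)"
```

```text
t 0.5 F [-0.8 -0.5 -0.3] w 0.0852313776450614 q [-1.29  0.28  1.5  -0.    1.36 -0.12] p [ 0.2275 -0.5281  0.2313]
shift [ 309.2 -180.5  -78.7] rot [ -0.    0.  -42.7]
t 0.5 F [-0.8 -0.5 -0.3] w 0.0852313776450614 q [-1.29  0.28  1.5  -0.    1.36 -0.12] p [ 0.2275 -0.5281  0.2313]
shift [ 348.6 -196.2  -78.7] rot [ 16.7  42.9 -40.4]
```

Request:
servo_tool:
  steps:
    - [0, 0, -40, 0, 0, 0]
    - [0, 0, -79, 0, 0, 0]
    - [40, -20, -79, 0, 0, -8]
    - [80, -50, -79, 0, 0, -16]
    - [125, -75, -79, 0, 0, -24]
    - [170, -100, -79, 0, 0, -32]
    - [215, -125, -79, 0, 0, -40]
    - [260, -150, -79, 0, 0, -43]
  hand: 183

```text
clock: 1.3
position: [0.4042, -0.2905, 0.3106]
ee_rot: [0.0, 0.836, 0.548, 0.0]
contact_force: [0.6, -0.8, 0.0]
width: 0.0241
```

```bash
python3 -c "
from h import *
to((.47,-.21,.31),66,45)"
```

```text
t 1.3 F [ 0.6 -0.8  0. ] w 0.024051854325823224 q [-0.76  0.12  1.51  0.    1.51 -0.35] p [ 0.4042 -0.2905  0.3106]
shift [100.   28.2   0.6] rot [-0.1 45.   0.5]
```

Request:
servo_tool:
  steps:
    - [14, 4, 0, 0, 8, 0]
    - [28, 8, 0, 0, 16, 0]
    - [42, 12, 0, 0, 24, 0]
    - [56, 16, 0, 0, 32, 0]
    - [70, 20, 0, 0, 40, 0]
    - [85, 24, 0, 0, 45, 0]
    - [100, 28, 0, 0, 45, 0]
    - [100, 28, 0, 0, 45, 0]

```text
clock: 2.1
position: [0.4696, -0.2107, 0.3104]
ee_rot: [-0.209, 0.773, 0.506, 0.32]
contact_force: [-0.2, 0.4, 0.9]
width: 0.0241
```

```bash
python3 -c "
from h import *
to((.485,-.19,.012),66,45)
im,d=look('wrist','w1.png')
m=cams.camera_model('wrist')
"
```

```text
t 2.1 F [-0.2  0.4  0.9] w 0.024083070225871635 q [-1.    0.3   1.54  0.64  1.76 -0.62] p [ 0.4696 -0.2107  0.3104]
shift [-193.2    5.8  228.9] rot [-0.3  0.   0.3]
```

View pics/w1.png

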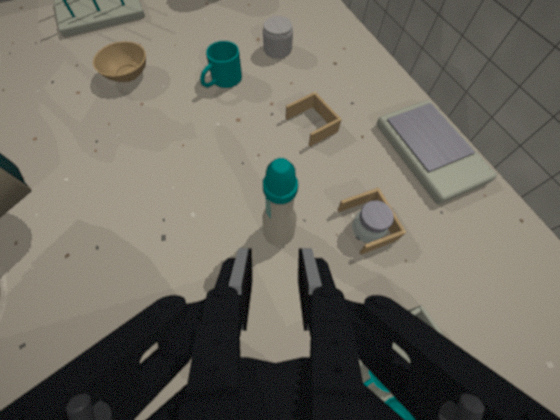

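```bash
python3 -c "
from h import *
to((.5035,-.148,.13),66,45)
to((.5035,-.148,.011),66,45)
"
```

```text
t 2.15 F [0.  0.5 0.8] w 0.024043287392018314 q [-1.    0.3   1.54  0.64  1.76 -0.62] p [ 0.4695 -0.211   0.3109]
shift [-77.1   5.8 178.5] rot [-0.2  0.1  0.3]
t 2.15 F [0.  0.5 0.8] w 0.024043287392018314 q [-1.    0.3   1.54  0.64  1.76 -0.62] p [ 0.4695 -0.211   0.3109]
shift [-161.     5.7  262.8] rot [-0.2  0.1  0.3]
```

Request:
servo_tool:
  steps:
    - [-25, 1, 20, 0, 0, 0]
    - [-50, 3, 50, 0, 0, 0]
    - [-75, 4, 90, 0, 0, 0]
    - [-95, 5, 130, 0, 0, 0]
    - [-105, 6, 165, 0, 0, 0]
    - [-115, 6, 195, 0, 0, 0]
    - [-125, 6, 222, 0, 0, 0]
    - [-130, 6, 232, 0, 0, 0]

```text
clock: 2.95
position: [0.5035, -0.1466, 0.0536]
ee_rot: [-0.21, 0.773, 0.506, 0.319]
contact_force: [-0.2, -0.5, 0.7]
width: 0.0238
```

```bash
python3 -c "
from h import *
to((.5035,-.148,.011),66,45)
im,d=look('side','s2.png')
im=im[120:320,120:390]; cv2.imwrite('pics/s2c.png',cv2.resize(im[:,:,::-1],None,fx=2.9,fy=2.9))
"
```

```text
t 2.95 F [-0.2 -0.5  0.7] w 0.023782465127195812 q [-0.89  0.55  1.9   0.73  1.23 -0.92] p [ 0.5035 -0.1466  0.0536]
shift [-31.    0.6  29.2] rot [-0.4  0.1  0.3]
```

View pics/s2c.png

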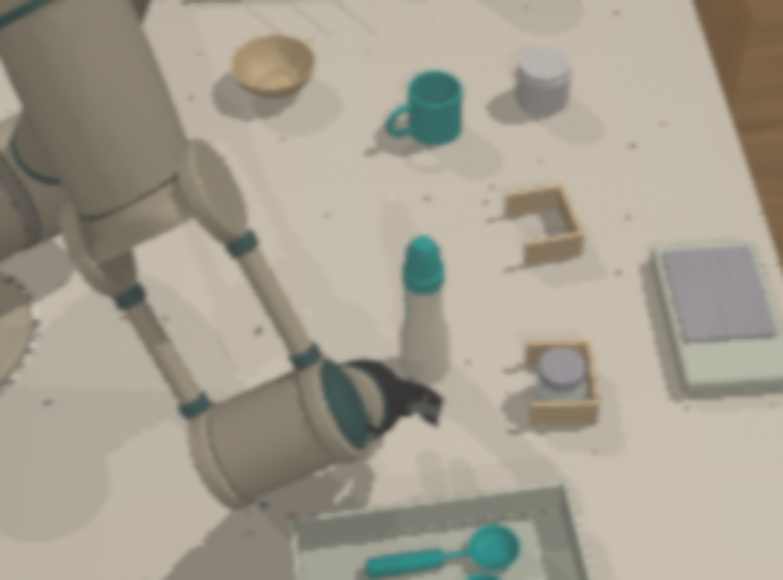

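```bash
python3 -c "
from h import *
im,d=look('scene','sc2.png')
im2=im[90:290,120:390]; cv2.imwrite('pics/sc2c.png',cv2.resize(im2[:,:,::-1],None,fx=2.9,fy=2.9))
p,u,v=pts('scene',d,np.ones_like(d,bool))
s=p[(p[:,0]>.25)&(p[:,0]<.6)&(p[:,1]>-.5)&(p[:,1]<-.12)&(p[:,2]>.07)]
for y in np.arange(-.5,-.1,.02):
  a=s[abs(s[:,1]-y)<.01]
  if len(a): print(round(y,2),a[:,2].min().round(3),a[:,0].min().round(3),a[:,0].max().round(3))
"
```

```text
-0.42 0.31 0.441 0.467
-0.4 0.254 0.371 0.472
-0.38 0.256 0.384 0.473
-0.36 0.235 0.334 0.47
-0.34 0.214 0.287 0.475
-0.32 0.186 0.295 0.473
-0.3 0.174 0.296 0.483
-0.28 0.146 0.293 0.492
-0.26 0.132 0.288 0.501
-0.24 0.105 0.317 0.54
-0.22 0.089 0.304 0.542
-0.2 0.081 0.302 0.54
-0.18 0.071 0.419 0.531
-0.16 0.07 0.431 0.528
-0.14 0.07 0.481 0.497
-0.12 0.545 0.313 0.326
```

View pics/sc2c.png

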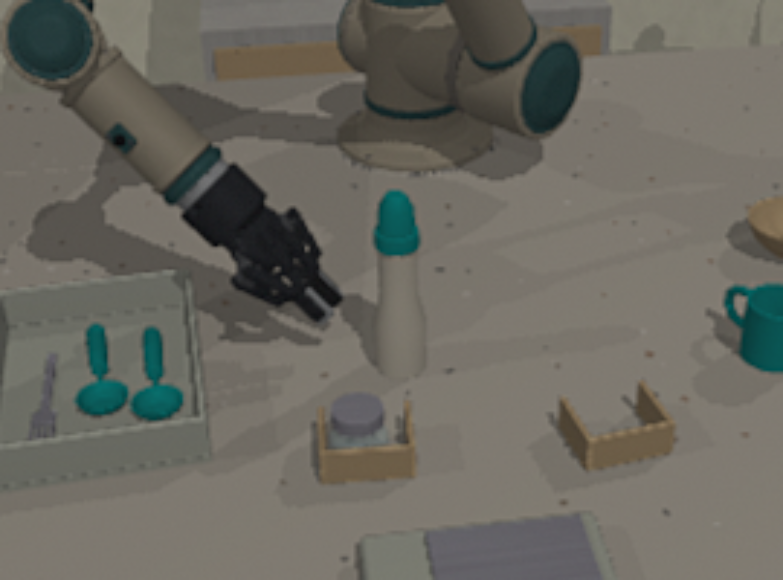

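Request:
servo_tool:
  steps:
    - [-8, 0.2, 8, 0, 0, 0]
    - [-16, 0.4, 15, 0, 0, 0]
    - [-24, 0.5, 22, 0, 0, 0]
    - [-29, 0.6, 27, 0, 0, 0]
    - [-31, 0.6, 29, 0, 0, 0]
    - [-31, 0.6, 29, 0, 0, 0]

```text
clock: 3.65
position: [0.5035, -0.1497, 0.0115]
ee_rot: [-0.21, 0.774, 0.505, 0.32]
contact_force: [-0.1, -0.2, -0.6]
width: 0.0245
```

```bash
python3 -c "
from h import *
to((.606-.029*.407,.0835-.029*.9135,.011),66,45)
im,d=look('wrist','w2.png')
"
```

```text
t 3.65 F [-0.1 -0.2 -0.6] w 0.024509581167603798 q [-0.89  0.62  1.93  0.75  1.16 -0.99] p [ 0.5035 -0.1497  0.0115]
shift [ 1.592e+02 -1.000e-01  1.601e+02] rot [-0.2 -0.   0.2]
```

View pics/w2.png

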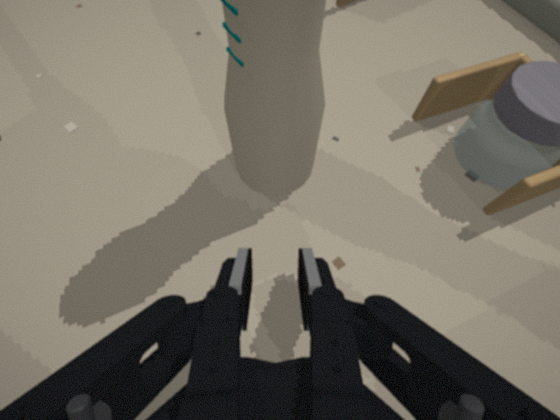

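Request:
servo_tool:
  steps:
    - [4, 0, 4, 0, 0, 0]
    - [8, 0, 8, 0, 0, 0]
    - [12, 0, 12, 0, 0, 0]
    - [16, 0, 16, 0, 0, 0]
    - [20, 0, 20, 0, 0, 0]
    - [23, 0, 23, 0, 0, 0]
    - [26, 0, 26, 0, 0, 0]
    - [29, 0, 29, 0, 0, 0]

```text
clock: 4.5
position: [0.5203, -0.1119, 0.0119]
ee_rot: [-0.209, 0.773, 0.505, 0.32]
contact_force: [0.2, 0.2, -0.4]
width: 0.0238
```

Request:
servo_tool:
  steps:
    - [2, 0, 2, 0, 0, 0]
    - [4, 0, 4, 0, 0, 0]
    - [6, 0, 6, 0, 0, 0]
    - [8, 0, 8, 0, 0, 0]
    - [10, 0, 10, 0, 0, 0]
    - [12, 0, 12, 0, 0, 0]
    - [14, 0, 14, 0, 0, 0]
    - [16, 0, 16, 0, 0, 0]

```text
clock: 5.3
position: [0.5293, -0.0913, 0.0118]
ee_rot: [-0.209, 0.773, 0.505, 0.32]
contact_force: [-0.6, -1.0, 0.6]
width: 0.024
```

```bash
python3 -c "
from h import *
to((.606-.029*.407,.0835-.029*.9135,.011),66,45)
im,d=look('wrist','w3.png')
im,d=look('scene','sc3.png')
im2=im[90:290,120:390]; cv2.imwrite('pics/sc3c.png',cv2.resize(im2[:,:,::-1],None,fx=2.5,fy=2.5))
"
```

```text
t 5.3 F [-0.6 -1.   0.6] w 0.02399071456450902 q [-0.79  0.6   1.97  0.83  1.1  -0.97] p [ 0.5293 -0.0913  0.0118]
shift [ 1.139e+02 -1.000e-01  1.150e+02] rot [-0.2  0.   0.2]
```

View pics/w3.png

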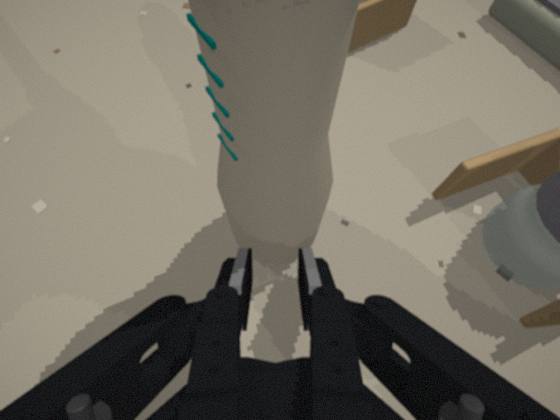

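View pics/sc3c.png

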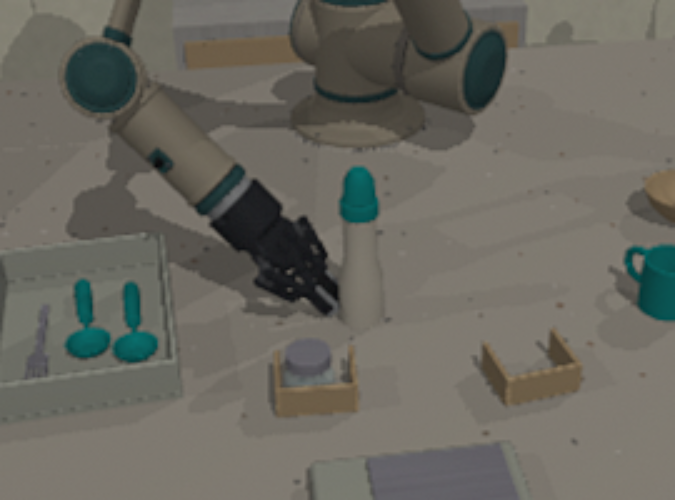

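Request:
servo_tool:
  steps:
    - [2, 0, 2, 0, 0, 0]
    - [5, 0, 5, 0, 0, 0]
    - [8, 0, 8, 0, 0, 0]
    - [11, 0, 11, 0, 0, 0]
    - [14, 0, 14, 0, 0, 0]
    - [17, 0, 17, 0, 0, 0]
    - [20, 0, 20, 0, 0, 0]
    - [22, 0, 22, 0, 0, 0]

```text
clock: 6.2
position: [0.5418, -0.0625, 0.0119]
ee_rot: [-0.209, 0.773, 0.505, 0.32]
contact_force: [-0.5, -1.4, 0.2]
width: 0.0237
```

Request:
servo_tool:
  steps:
    - [2, 0, 2, 0, 0, 0]
    - [5, 0, 5, 0, 0, 0]
    - [8, 0, 8, 0, 0, 0]
    - [11, 0, 11, 0, 0, 0]
    - [14, 0, 14, 0, 0, 0]
    - [17, 0, 17, 0, 0, 0]
    - [20, 0, 20, 0, 0, 0]
    - [22, 0, 22, 0, 0, 0]

```text
clock: 7.0
position: [0.5542, -0.034, 0.0119]
ee_rot: [-0.209, 0.773, 0.505, 0.32]
contact_force: [-0.7, -0.5, 0.3]
width: 0.0241
```

Request:
servo_tool:
  steps:
    - [2, 0, 2, 0, 0, 0]
    - [5, 0, 5, 0, 0, 0]
    - [8, 0, 8, 0, 0, 0]
    - [11, 0, 11, 0, 0, 0]
    - [14, 0, 14, 0, 0, 0]
    - [17, 0, 17, 0, 0, 0]
    - [20, 0, 20, 0, 0, 0]
    - [22, 0, 22, 0, 0, 0]

```text
clock: 7.8
position: [0.5668, -0.0056, 0.0119]
ee_rot: [-0.209, 0.773, 0.505, 0.32]
contact_force: [0.3, -0.1, 0.6]
width: 0.024
```

```bash
cat >> h.py <<'E'
def rad(z): return np.interp(z,[0,.055,.085,.14,.1401,.158,.1581,.18],[.026,.026,.019,.019,.022,.022,.019,.019])
def fitb(n,d):
    from scipy.optimize import least_squares
    r=spotter.outline_of('bottle',n)
    if not r: return None
    b,_,_=pts(n,d,r[0]['region']); b=b[(b[:,2]<.17)&(b[:,2]>.01)]
    s=least_squares(lambda c:np.hypot(b[:,0]-c[0],b[:,1]-c[1])-rad(b[:,2]),np.median(b[:,:2],0),loss='soft_l1',f_scale=.003)
    e=s.x-np.array([.685,.096]);a=np.radians(9)
    print(n,'bottle',s.x.round(4),r[0]['conf'],len(b),'in bay frame',(e@[np.cos(a),np.sin(a)]).round(4),(e@[-np.sin(a),np.cos(a)]).round(4),'res',np.abs(s.fun).mean().round(4))
E
python3 -c "
from h import *
to((.606-.029*.407,.0835-.029*.9135,.011),66,45)
im,d=look('scene','sc4.png')
fitb('scene',d)
im2=im[90:290,120:390]; cv2.imwrite('pics/sc4c.png',cv2.resize(im2[:,:,::-1],None,fx=2.5,fy=2.5))
"
```

```text
t 7.8 F [ 0.3 -0.1  0.6] w 0.02402481103605271 q [-0.61  0.59  2.    0.96  1.01 -0.92] p [ 0.5668 -0.0056  0.0119]
shift [47.7 -0.  48.9] rot [-0.2  0.   0.2]
scene bottle [0.5774 0.0192] 0.73 784 in bay frame -0.1183 -0.059 res 0.0014
```

View pics/sc4c.png

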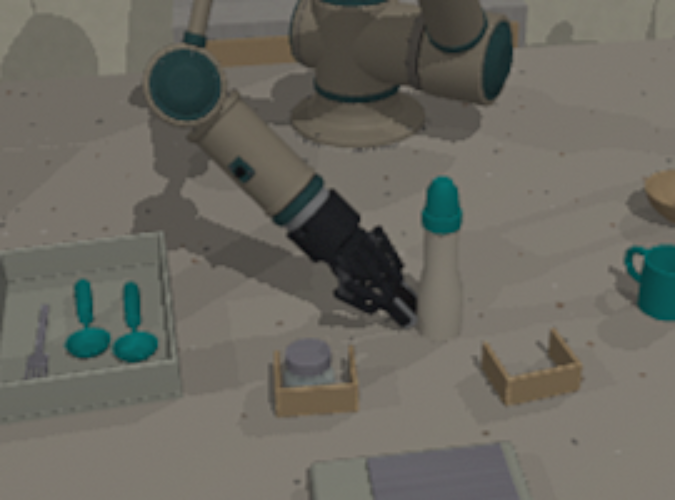

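Request:
servo_tool:
  steps:
    - [2, 0, 2, 0, 0, 0]
    - [5, 0, 5, 0, 0, 0]
    - [8, 0, 8, 0, 0, 0]
    - [11, 0, 11, 0, 0, 0]
    - [14, 0, 14, 0, 0, 0]
    - [17, 0, 17, 0, 0, 0]
    - [20, 0, 20, 0, 0, 0]
    - [23, 0, 23, 0, 0, 0]

```text
clock: 8.7
position: [0.5799, 0.0241, 0.0119]
ee_rot: [-0.209, 0.773, 0.505, 0.32]
contact_force: [-1.3, -1.8, -0.0]
width: 0.024
```

Request:
servo_tool:
  steps:
    - [4, 0, 4, 0, 0, 0]
    - [8, 0, 8, 0, 0, 0]
    - [12, 0, 12, 0, 0, 0]
    - [16, 0, 16, 0, 0, 0]
    - [20, 0, 20, 0, 0, 0]
    - [24, 0, 24, 0, 0, 0]
    - [26, 0, 26, 0, 0, 0]
    - [27, 0, 27, 0, 0, 0]

```text
clock: 9.5
position: [0.5951, 0.0591, 0.0119]
ee_rot: [-0.209, 0.773, 0.505, 0.32]
contact_force: [-0.6, -2.3, 0.7]
width: 0.024
```

```bash
python3 -c "
from h import *
im,d=look('scene','sc5.png')
fitb('scene',d)
im,d=look('side','s5.png')
fitb('side',d)
to((.55,-.05,.011),66,45)
"
```

```text
scene bottle [0.6055 0.0836] 0.8 839 in bay frame -0.0804 0.0002 res 0.0016
side bottle [0.6076 0.084 ] 0.75 451 in bay frame -0.0783 0.0003 res 0.0017
t 9.7 F [ 0.7 -1.2  0.2] w 0.02418122146299482 q [-0.48  0.59  2.    1.05  0.95 -0.88] p [0.5951 0.0589 0.0119]
shift [-84.    2.5 -82.7] rot [-0.2 -0.   0.2]
```

Request:
servo_tool:
  steps:
    - [-10, 0, -10, 0, 0, 0]
    - [-30, 0, -30, 0, 0, 0]
    - [-50, 0, -60, 0, 0, 0]
    - [-55, 0, -75, 0, 0, 0]

```text
clock: 10.1
position: [0.5576, -0.0287, 0.0258]
ee_rot: [-0.208, 0.774, 0.504, 0.32]
contact_force: [0.9, -0.1, -0.1]
width: 0.0242
```

```bash
python3 -c "
from h import *
to((.53,.072,.025),9,45)
"
```

```text
t 10.1 F [ 0.9 -0.1 -0.1] w 0.024157281860262583 q [-0.66  0.57  1.99  0.91  1.05 -0.91] p [ 0.5576 -0.0287  0.0258]
shift [ 56.7 -66.   57.7] rot [-40.4   0.1  40.4]
```

Request:
servo_tool:
  steps:
    - [7, -8, 7, -5, 0, 5]
    - [14, -16, 14, -10.5, 0, 10.5]
    - [21, -24, 21, -16, 0, 16]
    - [28, -33, 29, -21.5, 0, 21.5]
    - [36, -42, 36, -27, 0, 27]
    - [43, -50, 43, -32, 0, 32]
    - [50, -58, 50, -37, 0, 37]
    - [56.7, -66, 57.7, -40.4, 0.1, 40.4]

```text
clock: 10.9
position: [0.538, 0.0682, 0.0283]
ee_rot: [-0.056, 0.912, 0.128, 0.385]
contact_force: [2.2, 1.2, 1.3]
width: 0.0243
```

```bash
python3 -c "
from h import *
im,d=look('scene','sc6.png')
fitb('scene',d)
im,d=look('wrist','w6.png')
to((.537,.073,.0115),9,45)
"
```

```text
scene bottle [0.6057 0.0839] 0.83 829 in bay frame -0.0802 0.0004 res 0.0022
t 11.05 F [-0.4  0.   0.7] w 0.02425779123735231 q [-0.26  0.44  2.53  2.47  0.65 -1.41] p [0.5373 0.0706 0.0279]
shift [-11.5  -2.3  11.8] rot [-5.6 -0.7  5.2]
```

View pics/w6.png

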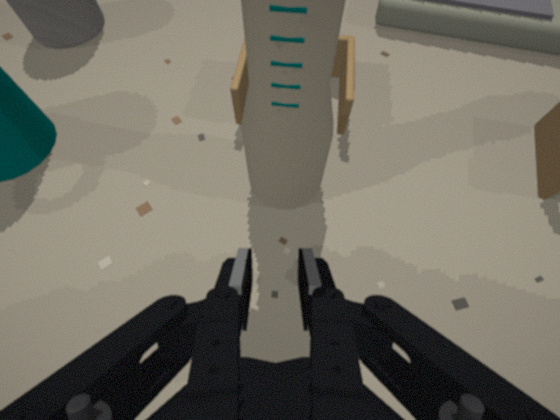

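Request:
servo_tool:
  steps:
    - [-3, -1, 3, -2, -0.2, 2]
    - [-6, -1.5, 6, -4, -0.5, 4]
    - [-9, -2, 9, -5.6, -0.7, 5.2]
    - [-11.5, -2.3, 11.8, -5.6, -0.7, 5.2]
    - [-11.5, -2.3, 11.8, -5.6, -0.7, 5.2]

```text
clock: 11.55
position: [0.5388, 0.0706, 0.0111]
ee_rot: [-0.029, 0.921, 0.071, 0.382]
contact_force: [-0.3, -0.0, 0.7]
width: 0.0244
```

```bash
python3 -c "
from h import *
im,d=look('side','s7.png')
fitb('side',d)
a=np.radians(9);f=np.array([np.cos(a),np.sin(a)])
g=np.array([.685,.096])+f*(-.002-.027)
to((*g,.0115),9,45)
p,_,_=cur();e=p[:2]-[.685,.096];print('tcp in bay',e@f,e@[-f[1],f[0]])
"
```

```text
side bottle [0.6076 0.084 ] 0.58 515 in bay frame -0.0784 0.0002 res 0.0018
t 11.65 F [-0.4 -0.7 -0.2] w 0.024245333080119044 q [-0.14  0.48  2.55  2.82  0.69 -1.52] p [0.5386 0.0704 0.0114]
shift [84.6 -3.  84.5] rot [ 0.2 -0.  -0.2]
tcp in bay -0.14857721859465303 -0.0024282638453206884
```

Request:
servo_tool:
  steps:
    - [3, -2.5, 3, 0, 0, 0]
    - [7, -2.7, 7, 0, 0, 0]
    - [11, -2.7, 11, 0, 0, 0]
    - [15, -2.7, 15, 0, 0, 0]
    - [19, -2.7, 19, 0, 0, 0]
    - [22, -2.7, 22, 0, 0, 0]
    - [25, -2.7, 25, 0, 0, 0]
    - [28, -2.7, 28, 0, 0, 0]

```text
clock: 12.45
position: [0.5768, 0.08, 0.0112]
ee_rot: [-0.029, 0.921, 0.071, 0.381]
contact_force: [0.0, 0.1, -0.3]
width: 0.0244
```

Request:
servo_tool:
  steps:
    - [2, 0, 2, 0, 0, 0]
    - [4, 0, 4, 0, 0, 0]
    - [6, 0, 6, 0, 0, 0]
    - [8, 0, 8, 0, 0, 0]
    - [11, 0, 11, 0, 0, 0]
    - [14, 0, 14, 0, 0, 0]
    - [17, 0, 17, 0, 0, 0]
    - [20, 0, 20, 0, 0, 0]

```text
clock: 13.25
position: [0.605, 0.0842, 0.0112]
ee_rot: [-0.029, 0.921, 0.07, 0.381]
contact_force: [-1.0, -0.1, -0.8]
width: 0.0242
```

```bash
python3 -c "
from h import *
im,d=look('scene','sc8.png')
fitb('scene',d)
im2=im[120:270,200:400]; cv2.imwrite('pics/sc8c.png',cv2.resize(im2[:,:,::-1],None,fx=3.5,fy=3.5))
im,d=look('wrist','w8.png')
a=np.radians(9);f=np.array([np.cos(a),np.sin(a)])
g=np.array([.685,.096])+f*(-.002-.027)
to((*g,.0115),9,45)
p,_,_=cur();e=p[:2]-[.685,.096];print('tcp in bay',e@f,e@[-f[1],f[0]])
"
```

```text
scene bottle [0.6321 0.0873] 0.61 827 in bay frame -0.0536 -0.0003 res 0.0015
t 13.4 F [ 0.4 -0.6 -0.3] w 0.024109857117439806 q [-0.07  0.49  2.39  2.83  0.54 -1.46] p [0.6053 0.0843 0.0116]
shift [36.4  0.6 36.5] rot [ 0.2 -0.  -0.2]
tcp in bay -0.0805267742957411 0.0008667501768508803
```

View pics/w8.png

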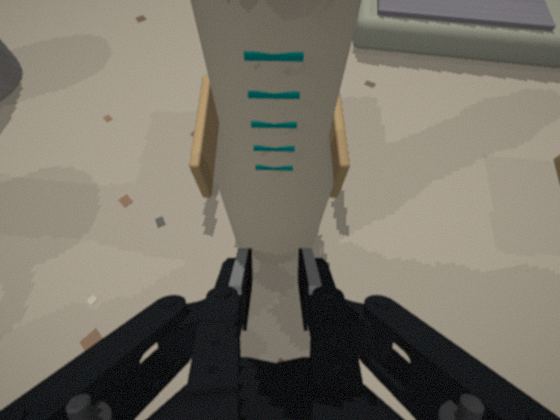

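View pics/sc8c.png

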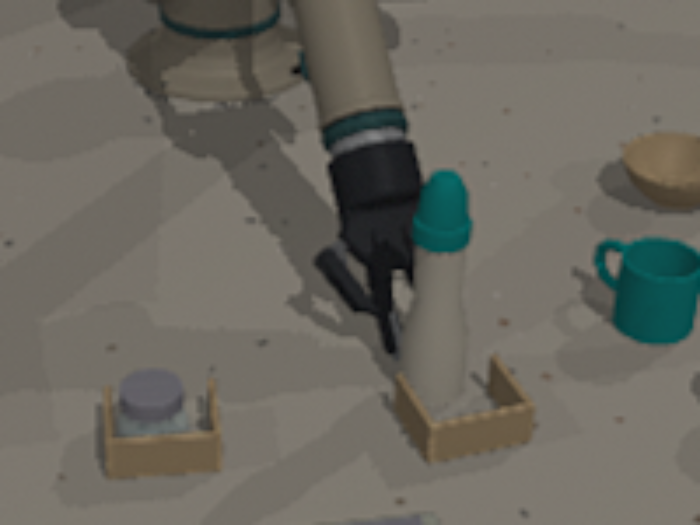

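Request:
servo_tool:
  steps:
    - [2, 0, 2, 0, 0, 0]
    - [4, 0, 4, 0, 0, 0]
    - [6, 0, 6, 0, 0, 0]
    - [9, 0, 9, 0, 0, 0]
    - [12, 0, 12, 0, 0, 0]
    - [15, 0, 15, 0, 0, 0]
    - [18, 0, 18, 0, 0, 0]
    - [20, 0, 20, 0, 0, 0]

```text
clock: 14.2
position: [0.6331, 0.0886, 0.0113]
ee_rot: [-0.029, 0.921, 0.071, 0.382]
contact_force: [-1.2, -0.6, -0.2]
width: 0.0238
```

Request:
servo_tool:
  steps:
    - [2, 0, 2, 0, 0, 0]
    - [4, 0, 4, 0, 0, 0]
    - [6, 0, 6, 0, 0, 0]
    - [8, 0, 8, 0, 0, 0]
    - [10, 0, 10, 0, 0, 0]
    - [12, 0, 12, 0, 0, 0]
    - [14, 0, 14, 0, 0, 0]
    - [16, 0, 16, 0, 0, 0]

```text
clock: 15.0
position: [0.6551, 0.092, 0.0112]
ee_rot: [-0.029, 0.921, 0.071, 0.381]
contact_force: [-1.0, -0.7, -0.1]
width: 0.0242
```

```bash
python3 -c "
from h import *
im,d=look('scene','sc9.png')
fitb('scene',d)
im,d=look('side','s9.png')
fitb('side',d)
im2=im[120:270,220:420]; cv2.imwrite('pics/s9c.png',cv2.resize(im2[:,:,::-1],None,fx=3.5,fy=3.5))
im,d=look('wrist','w9.png')
to((.68,.09,.0115),9,45)
a=np.radians(9);f=np.array([np.cos(a),np.sin(a)])
p,_,_=cur();e=p[:2]-[.685,.096];print('tcp in bay',e@f,e@[-f[1],f[0]])
"
```

```text
scene bottle [0.6824 0.0951] 0.91 782 in bay frame -0.0027 -0.0005 res 0.0013
side bottle [0.6847 0.0949] 0.81 480 in bay frame -0.0004 -0.001 res 0.0018
t 15.25 F [-0.5 -0.3  0.1] w 0.023925370674359177 q [-0.04  0.51  2.28  2.82  0.44 -1.42] p [0.6553 0.092  0.0116]
shift [17.   5.7 17.1] rot [ 0.2 -0.  -0.2]
tcp in bay -0.02996387168784725 0.0006889765721210285
```

View pics/w9.png

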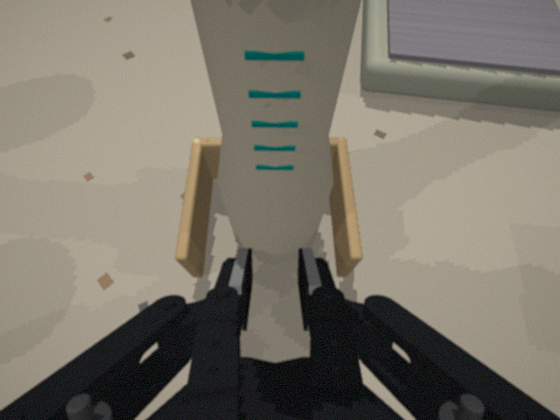

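View pics/s9c.png

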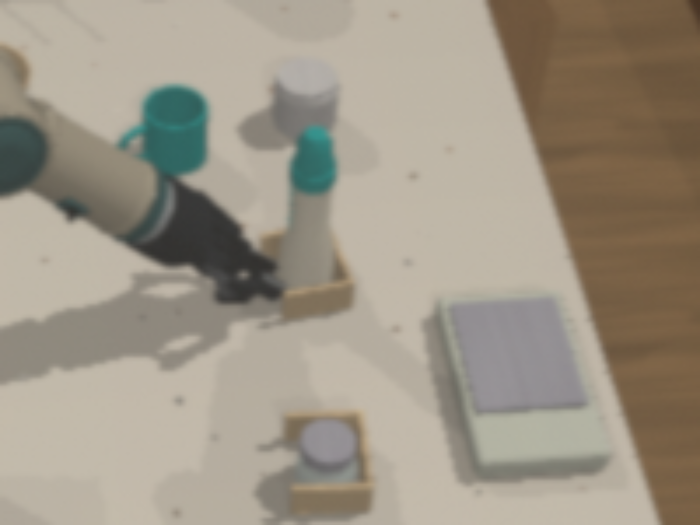

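Request:
servo_tool:
  steps:
    - [0.7, 0, 0.7, 0, 0, 0]
    - [1.5, 0, 1.5, 0, 0, 0]
    - [1.5, 0, 1.5, 0, 0, 0]
    - [-2, 0, -2, 0, 0, 0]
    - [-12, 0, -12, 0, 0, 0]
    - [-30, 0, -30, 0, 0, 0]
    - [-50, 0, -50, 0, 0, 0]
    - [-60, 0, -62, 0, 0, 0]

```text
clock: 16.05
position: [0.5666, 0.0788, 0.0119]
ee_rot: [-0.029, 0.922, 0.07, 0.38]
contact_force: [-0.2, -0.3, -1.0]
width: 0.0239
```

Request:
servo_tool:
  steps:
    - [0, 0, 0, 0, 0, 0]
    - [0, 0, -10, 0, 0, 0]
    - [5, 0, -20, 0, 0, 0]
    - [5, 0, -20, 0, 0, 0]

```text
clock: 16.45
position: [0.5606, 0.0772, 0.0325]
ee_rot: [-0.029, 0.92, 0.071, 0.383]
contact_force: [-0.7, -0.9, -0.4]
width: 0.0237
```

Run:
```python
from h import *
from scipy.optimize import least_squares
to((.68,.09,.0115),9,45)
for n in('scene','side'):
    im,d=look(n,n+'F.png'); fitb(n,d)
    im2=im[120:270,200:400]; cv2.imwrite(f'pics/{n}Fc.png',cv2.resize(im2[:,:,::-1],None,fx=3.5,fy=3.5))
im,d=look('wrist','wF.png')
# bystander change
p0,_,_=pts('scene',np.load('scene0.npy'),np.ones((420,560),bool))
```

```text
t 16.45 F [-0.7 -0.9 -0.4] w 0.02367518544069823 q [-0.1   0.42  2.48  2.79  0.55 -1.46] p [0.5606 0.0772 0.0325]
shift [69.6  5.5 99.9] rot [ 0.2 -0.2 -0.1]
scene bottle [0.6841 0.0952] 0.65 753 in bay frame -0.001 -0.0006 res 0.0014
side bottle [0.6861 0.0953] 0.64 487 in bay frame 0.001 -0.0009 res 0.0018
```

View pics/wF.png

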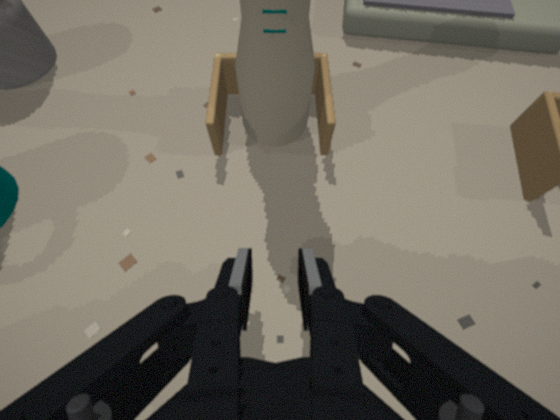

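View pics/sceneF.png

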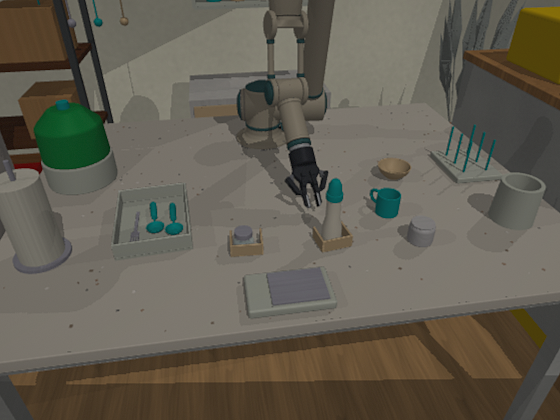

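```bash
python3 -c "
from rig import sign_off; print(sign_off())"
```

```text
the job is handed in; nothing more can be done
None
```

The bottle is standing upright in the empty bay, with no part sticking out of its front, and the job is handed in. The robot clock read about 16.6 s at hand-in, well under the 64 s limit.

- **How it was pushed:** I tilted the gripper 45°, set the fingertips about 24 mm apart and pushed low on the body. The first push took the bottle to a point in front of the bay. I then backed off, turned the gripper and pushed it straight in along the bay's axis.
- **Final position:** with the gripper backed off, the bottle's centre is at x = -1 mm (scene camera) or +1 mm (side camera) in the bay frame. It counts as fully in from -8 mm on. It is less than 1 mm off centre sideways.
- **Last views:** the wrist picture shows the bottle's underside behind the front ends of the side walls, and nothing is touching the robot.
- **Forces:** the readings I took after each move stayed within about 3 N, which is mostly sensor noise.
- **Other things:** by eye, the jar, mug, bowl, tin and drawer contents look unchanged in the last scene picture. I did not measure them. The cameras' 2 mm disagreement on the bottle is within their calibration error.

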